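# Scoop the mailing tubes out of the tote and weigh them

### The job

Take the scoop off the scale and use it in the grey tote: run its lip along the floor so that both loose mailing tubes are stopped by the tote's corner and roll onto the scoop. Then lift them out and stand the filled scoop level in the middle of the scale's plate and let go of it, with both tubes still in it. Do not touch the tubes with the gripper or arm, and leave the parcel, the brass weight and the pen pot where they are.

Things in the scene. Friction and masses are not known exactly. Their poses are not given: they have to be found in the camera images.
- tote: open grey plastic tote, fixed, outside 265 x 150 x 70 mm (top rim 6 mm wider all round), inside 255 x 140 mm, walls 5 mm. Origin: centre of its underside; the inner floor is 5 mm above it. x along its length, away from the robot; y across it to the left; z up. The tubes lie loose across its far (+x) half; the near half is empty. The backstop is the corner of the far end wall and the left wall.
- corner (a point): the backstop corner, at the inner floor: where the inner faces of the tote's far (+x) end wall and its left (+y) long wall meet. Axes as the tote's: the floor runs from here towards -x and -y.
- scale: flat grey bench scale, fixed, left of the tote, 48 mm high, with a dark steel plate 150 x 150 mm on top and a low display ledge towards the robot. Origin: centre of its underside; z up; x axis away from its display.
- plate (a point): centre of the top face of the scale's steel plate, 48 mm above the worktop
- scoop: sheet-metal scoop with open sides, 100 wide (y), 112 long (x), 148 high (mm), 0.15 to 0.3 kg, at first on the scale. Origin: on the flat underside, 50 mm behind the lip; x points to the lip, z up. Blade 2 mm thick, smooth, back plate 34 mm high with its face at x = -44 mm. Upright wooden handle behind it: 18 thick (x), 40 wide (y), from z = 36 to 148 mm, centred at x = -53 mm.
- scoop_handle (a point): middle of the upper part of the scoop's handle, a good height to grip: 122 mm above the scoop's underside, 26 mm below the handle's top. Axes as the scoop's; grip across the 18 mm thickness, along the scoop's x axis.
- scoop_lip (a point): middle of the scoop's front lip, at the height of its underside (50 mm ahead of the scoop's origin). From here a ramp rises backwards from 1 mm to a crest 5 mm high 12 mm behind the lip; a tube that has rolled over the crest stays in the 82 mm long pocket between crest and back plate, which just holds both side by side; carried in jerks, they roll out over it.
- tube_a: short cardboard mailing tube with white end caps, 36 mm in diameter, 76 mm long, 0.04 to 0.085 kg, smooth, lying across the tote on its floor, free to roll. Origin: its centre, 18 mm above the floor; y axis along its length.
- tube_b: a second, identical tube, nearer to the far (+x) end wall. Origin and axes the same.
- parcel_small: small kraft parcel, 89 x 114 x 61 mm; bystander. Origin: centre of its underside. (Also standing here, fixed: a tall hand press at the robot's front left, 250 mm high, its lever rising back to a black knob at about x 0.07, y 0.16, z 0.34 m; a key cabinet on the back wall, from z = 0.5 m up.)
- weight_500: brass scale weight, 38 mm in diameter, 45 mm high; bystander. Origin: centre of its underside.
- pen_pot: dark pen pot with pens, 82 mm in diameter, 171 mm high; bystander. Origin: centre of its underside.
Mind the look-alikes: they are no part of the job. There is more than one size of the scoop; the job needs the larger.

How it is judged (in metres and radians):
On the way, in this order (a step that is already met when the one before it is completed fails the run):
1. the scoop is down on the tote's floor (x of scoop in the frame of tote between -0.13 and 0.13 m and y of scoop in the frame of tote between -0.07 and 0.07 m and z of scoop in the frame of tote below 0.015 m), for 0.1 s.
2. both tubes lie in the scoop and it is lifted at least 60 mm above the tote's floor (x of tube_a in the frame of scoop between -0.036 and 0.036 m and y of tube_a in the frame of scoop between -0.05 and 0.05 m and z of tube_a in the frame of scoop between 0.012 and 0.03 m and x of tube_b in the frame of scoop between -0.036 and 0.036 m and y of tube_b in the frame of scoop between -0.05 and 0.05 m and z of tube_b in the frame of scoop between 0.012 and 0.03 m and height (world z) of scoop above 0.065 m), for 0.2 s.
At the end, for the whole second after the job is handed in: The scoop stands level (within 0.06 rad) on the scale's plate, its origin within 35 mm of the plate's centre, released and at rest, with both tubes lying between its crest and back plate (x of tube_a in the frame of scoop between -0.036 and 0.036 m and y of tube_a in the frame of scoop between -0.05 and 0.05 m and z of tube_a in the frame of scoop between 0.012 and 0.03 m and x of tube_b in the frame of scoop between -0.036 and 0.036 m and y of tube_b in the frame of scoop between -0.05 and 0.05 m and z of tube_b in the frame of scoop between 0.012 and 0.03 m and horizontal distance between scoop and plate below 0.035 m and z of scoop in the frame of plate between -0.004 and 0.006 m and angle between scoop's own z axis and vertical below 0.06 rad and linear speed of scoop below 0.02 m/s and linear speed of each of tube_a, tube_b below 0.03 m/s); the robot touches nothing.
It fails at once if the gripper or arm touches a tube (contact force between any of the fingers, the arm and tube_a above 0.5 N).
It fails at once if the gripper or arm touches a tube (contact force between any of the fingers, the arm and tube_b above 0.5 N).
It fails at once if the parcel is moved more than 25 mm (distance of parcel_small from where it was at the start of the episode above 0.025 m).
It fails at once if the brass weight is moved more than 25 mm (distance of weight_500 from where it was at the start of the episode above 0.025 m).
It fails at once if the pen pot is moved more than 25 mm (distance of pen_pot from where it was at the start of the episode above 0.025 m).
It also fails if it takes over 51 s, if anything falls off the work surface, if the arm or the gripper's body presses on something with over 40 N, if the wrist force passes 120 N, or if a joint passes its speed limit or range.

### The arm

A 7-joint arm with a two-finger parallel gripper is mounted at the origin on the work surface; the furniture and walls round the work are solid. World frame = base frame: x ahead of the robot, y to its left, z up, the work surface at z = 0. Lengths are in mm, angles in degrees, forces in N, time in s.
With the tool pointing down it reaches from about 350 to 775 mm from the base axis. Payload 3.1 kg.
Tool frame: the origin (TCP) lies on the centre line of the jaws, within the pads' length; the fingertips stand 17 mm ahead of it and the grasp point (between the pads) lies 2 mm behind it; z points along the fingers, y is the direction in which the jaws open and shut (so a half turn about z gives the same grasp; the last joint's range is limited). The gripper opens to 85 mm and grips with 20 to 120 N. Pads are 22 mm wide; open, the fingers measure 114 mm over their backs; the gripper's body (76 mm by 85 mm) begins 54 mm behind the grasp point. The pads swing forward as they close: fully open they stand 13 mm farther back than shut.
Start: joints at [-67.305, 17.813, 0.802, 86.603, -0.252, 75.585, -1.558], TCP at [233.147, 498.156, 248.304] pointing down, gripper open.
Joint ranges: [-154.91, 154.91], [-16.99, 109.72], [-72.82, 74.43], [7.12, 147.25], [-82.49, 262.49], [11.32, 116.49], [-174.64, 174.64]. Speed limits (degrees/s): [159.86, 159.86, 180, 180, 180, 180, 180].

### API

Orientations are given as a 3x3 rotation matrix whose columns are the frame's x, y, z axes.
In Python, from bench import sensors, eyes, ticket gives the robot as it stands. The module is installed in compiled form; this text tells all that it offers.
- The arm moves only by the tool send_rows, never from a script. Its argument "deltas" is a list of rows, each an object of numbers: "dx", "dy", "dz": the shift along the tool's x, y, z in m; "turn": the turn about the tool's z in degrees; "gripper": the finger opening in m, from 0 to 0.0854. A call has 1 to 8 rows; each row shifts and turns the commanded pose from where the row before left it, along the tool's axes as they then stand; what a row does not reach is not made up. A row lasts 1/8 s, in which the tool goes at most 62.5 mm and 10.7 degrees, less where a joint would pass 70% of its speed; a pose out of reach is approached as far as the arm can. A call is refused whole if a number of a shift passes 0.0625 or a number of a turn 10.7, either way. A call with a gripper value outside its range is refused whole. The fingers move at their own pace and stop on an object; the grip force is fixed at half the most. Time passes only in rows, so rows that do not move let the fingers close. It gives the time, the measured TCP pose, the force and the opening at its end, in the units of the state.
- sensors.get_obs(): the state, without advancing time (a new reading comes with each control period).
- eyes.read_camera(name): name is "side" or "top"; returns a dict with "color" (420x560x3 uint8, red, green, blue), "fovy" (degrees; the focal length in pixels is half the picture's height over the tangent of half this angle, whatever the lens; pixels are square), "cx", "cy" (the principal point, pixels), "R" (3x3) and "t" (3): a world point X has camera coordinates R X + t. Camera axes: x right, y down, z forward; pixel columns grow to the right and rows downward; lengths in mm; the calibration is good to about 2 mm. A picture is of the moment at which its call begins. There is no depth.
- ticket.job_done(): hands the job in, once; it reports no verdict.
The state is a dict: "time_s": time; "joints": joint angles; "joint_vel": joint speeds; "joint_efforts": joint torques, N m; "tcp_pos": TCP position; "tool_rot": TCP orientation; "wrist_force": force on the tool from outside, world axes, zero at the start; "moment": the same for the moment, N m; "grip_width": finger opening in mm.
Only numpy, scipy, OpenCV 4.12 (cv2) and the standard library are available. Lean on these libraries where they do the work, as an engineer would, in place of code of your own. Each camera call takes 0.05 s, during which the arm holds its last target.

## Working session

There is one attempt and no reset: what is moved stays moved. The work goes in short steps, Python scripts to look and compute and a tool call to move; the robot and the scene stay as the last step left them, time stands still between calls to the robot, and variables do not carry over. Pictures are saved under pics/ and viewed, and the job is handed in when it is done.

Besides the shell and the picture viewer there is one more tool, called after ">>>" as name(argument=value, ...) on one line, values as JSON. send_rows: Moves the arm, as the interface text tells. Its arguments: {"type":"object","properties":{"deltas":{"type":"array"}},"required":["deltas"]}

```bash
mkdir -p pics
cat > h.py <<'E'
import numpy as np, cv2
from bench import sensors, eyes, ticket
def cam(n,save=None):
    c=eyes.read_camera(n)
    if save: cv2.imwrite('pics/'+save,cv2.cvtColor(c['color'],cv2.COLOR_RGB2BGR))
    return c
def ray(c,u,v):
    f=210/np.tan(np.radians(c['fovy'])/2)
    R=np.array(c['R']);t=np.array(c['t']).ravel()
    d=R.T@np.array([(u-c['cx'])/f,(v-c['cy'])/f,1]); return -R.T@t,d/np.linalg.norm(d)
def onz(c,u,v,z):
    o,d=ray(c,u,v); return o+d*(z-o[2])/d[2]
def proj(c,X):
    f=210/np.tan(np.radians(c['fovy'])/2)
    p=np.array(c['R'])@np.array(X,float)+np.array(c['t']).ravel()
    return np.array([c['cx']+f*p[0]/p[2],c['cy']+f*p[1]/p[2]])
def tri(c1,p1,c2,p2):
    o1,d1=ray(c1,*p1);o2,d2=ray(c2,*p2)
    s=np.linalg.lstsq(np.c_[d1,-d2],o2-o1,rcond=None)[0]
    a=o1+s[0]*d1;b=o2+s[1]*d2
    return (a+b)/2,np.linalg.norm(a-b)
E
python3 - <<'E'
from h import *
np.set_printoptions(precision=3,suppress=True)
for n in('top','side'):
    c=cam(n,n+'0.png');print(n,c['fovy'],c['cx'],c['cy'],ray(c,280,210),np.array(c['R']).tolist())
o=sensors.get_obs()
for k in o: print(k,o[k])
E
```

```text
top 50.90711759526144 274.2603183654473 213.6132882677892 (array([ 335.919,  269.258, 1019.674]), array([ 0.088, -0.011, -0.996])) [[-0.02342662646329536, -0.9997186183913374, -0.0037252133180598166], [-0.9965181493242152, 0.023649550192711713, -0.07995171569843537], [0.08001731837540081, 0.001839243702784024, -0.9967917766226866]]
side 45.589802575774094 278.8886474966948 209.59946141368448 (array([ -53.812, 1256.98 ,  797.602]), array([ 0.351, -0.778, -0.522])) [[-0.914099004183915, -0.4051826419482042, -0.01581256506226744], [-0.1987581672837713, 0.4817100707927765, -0.8534931743340507], [0.3534376910969903, -0.7770343842846925, -0.5208640553458617]]
time_s 0.1
joints [-67.306  17.856   0.803  86.682  -0.251  75.584  -1.559]
joint_vel [-0.04  -0.206  0.014 -0.187 -0.053 -0.054  0.039]
joint_efforts [  0.001 -38.086   0.147 -23.124   0.012   0.008  -0.   ]
tcp_pos [232.903 497.577 247.331]
tool_rot [[-0.906  0.424 -0.001]
 [ 0.424  0.906 -0.002]
 [-0.    -0.002 -1.   ]]
wrist_force [-0.714  0.417  0.455]
moment [-0.006 -0.015  0.022]
grip_width 85.33700802551412
```

View pics/top0.png

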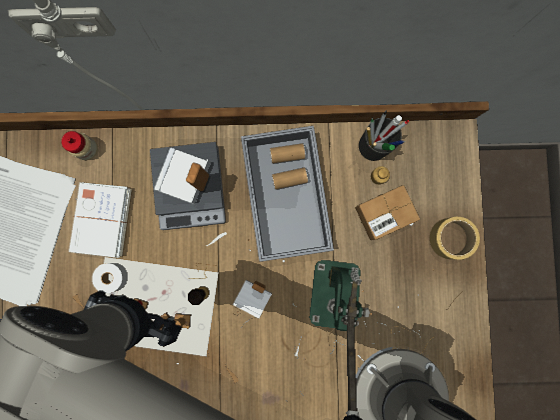

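View pics/side0.png

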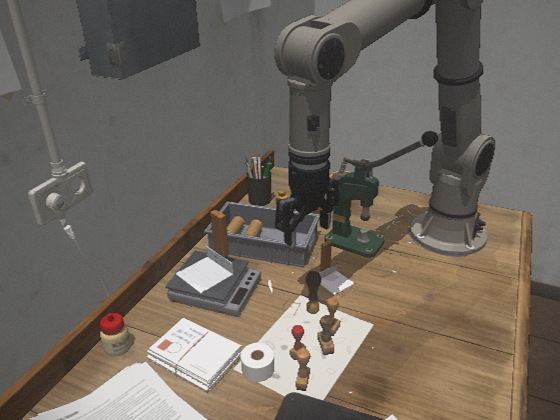

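Run:
```python
import cv2
a=cv2.imread('pics/top0.png');b=cv2.imread('pics/side0.png')
cv2.imwrite('pics/t1.png',cv2.resize(a[110:270,140:340],None,fx=4,fy=3.75*4/3.75,interpolation=cv2.INTER_CUBIC)[:600])
cv2.imwrite('pics/t1b.png',cv2.resize(a[120:270,140:340],None,fx=4,fy=4,interpolation=cv2.INTER_CUBIC))
cv2.imwrite('pics/s1.png',cv2.resize(b[195:315,160:320],None,fx=5,fy=5,interpolation=cv2.INTER_CUBIC))
```

```text
(no output)
```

View pics/t1b.png

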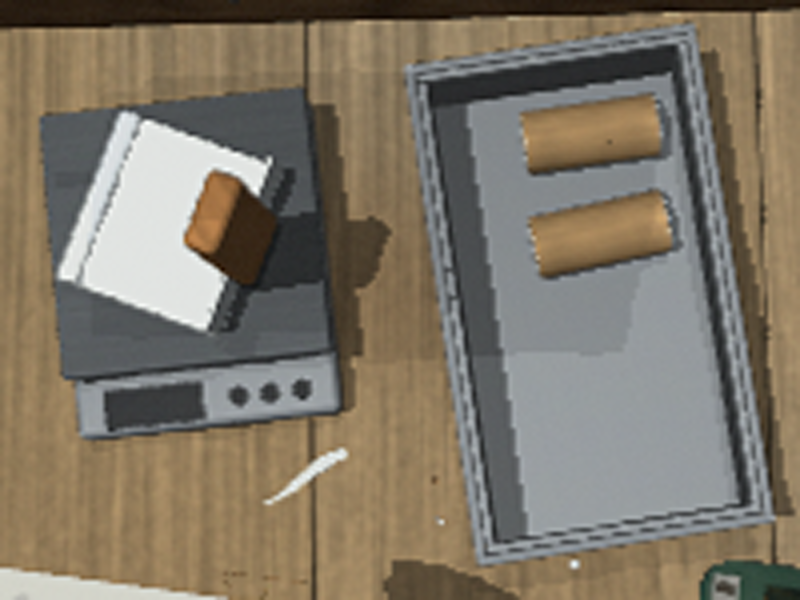

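View pics/s1.png

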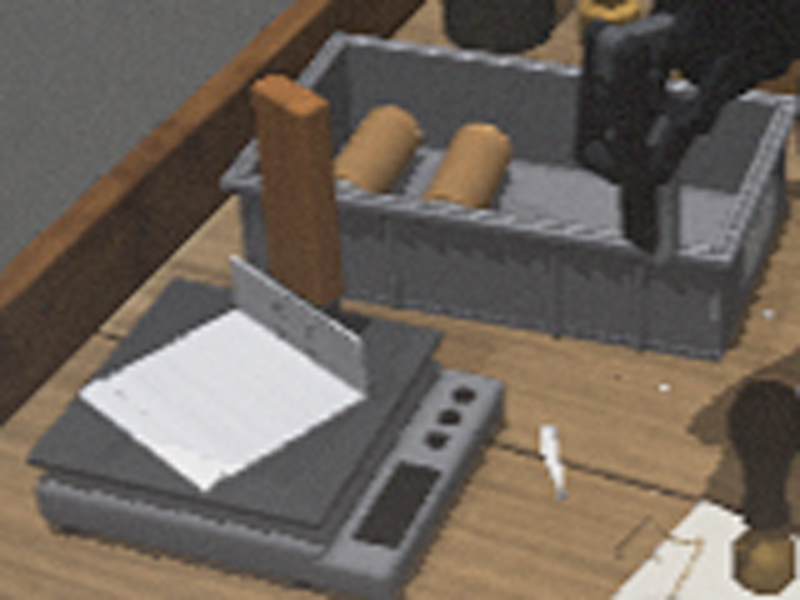

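```bash
cat > m.py <<'E'
from h import *
np.set_printoptions(precision=1,suppress=True)
c=eyes.read_camera('top');s=eyes.read_camera('side')
T=lambda u,v,z:onz(c,140+(u+.5)/4-.5,120+(v+.5)/4-.5,z)
S=lambda u,v,z:onz(s,160+(u+.5)/5-.5,195+(v+.5)/5-.5,z)
rim=[T(*p,70) for p in[(408,68),(692,25),(772,520),(483,563)]]
print('rim',np.array(rim),np.mean(rim,0)); r=np.array(rim)
print([np.linalg.norm(r[i]-r[i-1]) for i in range(4)])
ax=(r[0]+r[1]-r[2]-r[3]);print('yaw',np.degrees(np.arctan2(ax[1],ax[0])))
p=np.array([T(*q,48) for q in[(42,115),(305,88),(335,350),(65,378)]]);print('plate',p,p.mean(0),[np.linalg.norm(p[i]-p[i-1]) for i in range(4)])
ps=np.array([S(*q,48) for q in[(185,282),(440,335),(320,528),(32,462)]]);print('plate side',ps,ps.mean(0))
l=np.array([T(*q,49) for q in[(125,112),(62,278)]]);print('lip',l,l.mean(0),np.linalg.norm(l[0]-l[1]))
ls=np.array([S(*q,49) for q in[(82,395),(207,490)]]);print('lip side',ls,ls.mean(0))
b=np.array([T(*q,82) for q in[(271,157),(212,330)]]);print('back',b,b.mean(0))
bs=np.array([S(*q,82) for q in[(232,258),(367,345)]]);print('back side',bs,bs.mean(0))
h=np.array([T(*q,196) for q in[(215,171),(241,180),(210,248),(187,239)]]);print('htop',h,h.mean(0))
hs=np.array([S(*q,196) for q in[(253,88),(275,74),(328,103),(307,116)]]);print('htop side',hs,hs.mean(0))
for n,q in dict(b=[(522,115),(657,95),(663,145),(530,172)],a=[(528,217),(665,191),(675,247),(542,276)]).items():
    e=np.array([T(*x,23) for x in q]);print(n,e,e.mean(0))
E
python3 m.py
```

```text
rim [[583.  338.5  70. ]
 [603.2 182.3  70. ]
 [331.7 147.7  70. ]
 [312.4 303.1  70. ]] [457.6 242.9  70. ]
[np.float64(272.88773986134373), np.float64(157.47223330082682), np.float64(273.66002730169004), np.float64(156.58012708004964)]
yaw 7.366205466081427
plate [[567.  545.4  48. ]
 [578.7 398.   48. ]
 [431.  383.3  48. ]
 [419.  532.8  48. ]] [498.9 464.9  48. ] [np.float64(148.50626295559164), np.float64(147.87026073088907), np.float64(148.47922819059386), np.float64(149.99898632376204)]
plate side [[566.6 403.7  48. ]
 [426.5 393.   48. ]
 [411.8 539.6  48. ]
 [556.9 551.9  48. ]] [490.4 472.1  48. ]
lip [[567.3 498.7  49. ]
 [474.6 534.1  49. ]] [521.  516.4  49. ] 99.22072757126678
lip side [[562.6 502.4  49. ]
 [471.1 538.2  49. ]] [516.8 520.3  49. ]
back [[532.9 412.3  82. ]
 [440.  444.9  82. ]] [486.4 428.6  82. ]
back side [[527.7 416.3  82. ]
 [432.8 452.3  82. ]] [480.3 434.3  82. ]
htop [[502.9 421.5 196. ]
 [498.3 409.2 196. ]
 [466.2 424.2 196. ]
 [470.7 435.  196. ]] [484.5 422.5 196. ]
htop side [[496.  430.3 196. ]
 [492.8 415.6 196. ]
 [457.6 428.5 196. ]
 [460.9 441.9 196. ]] [476.8 429.1 196. ]
b [[566.2 277.1  23. ]
 [576.  199.4  23. ]
 [546.8 196.8  23. ]
 [533.  273.2  23. ]] [555.5 236.6  23. ]
a [[507.1 275.   23. ]
 [520.2 196.4  23. ]
 [487.8 191.6  23. ]
 [472.9 267.8  23. ]] [497.  232.7  23. ]
```

Run:
```python
from h import *
np.set_printoptions(precision=1,suppress=True)
o=sensors.get_obs();P=np.array(o['tcp_pos']);R=np.array(o['tool_rot'])
a=[]
for n in('top','side'):
    c=cam(n);im=cv2.cvtColor(c['color'],cv2.COLOR_RGB2BGR)
    k=4
    pts=[proj(c,P+R@np.array(v)) for v in ([0,0,0],[0,43,4],[0,-43,4],[0,43,-10],[0,-43,-10],[0,0,-54])]
    print(n,pts)
    u,v=map(int,pts[0]); x0=max(0,u-65);y0=max(0,v-65)
    cr=cv2.resize(im[y0:y0+130,x0:x0+100],None,fx=4,fy=4,interpolation=cv2.INTER_CUBIC)
    for i,p in enumerate(pts): cv2.circle(cr,(int((p[0]-x0+.5)*4),int((p[1]-y0+.5)*4)),3,(0,0,255) if i<3 else (0,255,0),-1)
    a.append(cr)
cv2.imwrite('pics/g.png',np.hstack(a))
```

```text
top [array([145. , 311.9]), array([123.3, 301.5]), array([168.2, 321.7]), array([120.5, 302.4]), array([166.1, 323.1]), array([135. , 316.7])]
side [array([306.6, 233.5]), array([290.3, 243.7]), array([322., 227.]), array([290.2, 237.7]), array([322.2, 221.1]), array([306.9, 209.9])]
```

View pics/g.png

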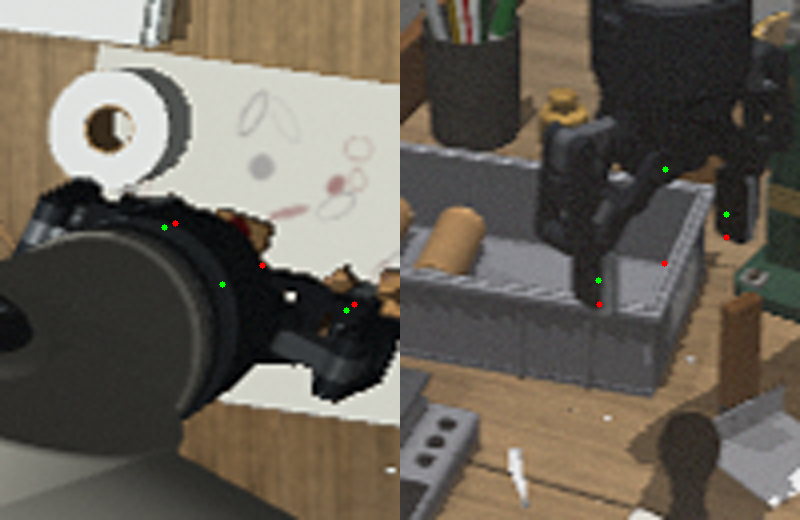

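Run:
```python
from h import *
a=[]
for n in('top','side'):
    im=cv2.imread(f'pics/{n}0.png');c=cam(n)
    k=3
    im=cv2.resize(im,None,fx=3,fy=3,interpolation=cv2.INTER_CUBIC)
    for r in (70,90,100):
        for t in np.arange(0,6.28,.05):
            p=proj(c,[r*np.cos(t),r*np.sin(t),0]); cv2.circle(im,(int(3*p[0]+1),int(3*p[1]+1)),1,(0,0,255),-1)
    p=proj(c,[0,0,0]);print(n,p)
    cr=im[960:1260,950:1350] if n=='top' else im[540:840,1150:1550]
    a.append(cr)
cv2.imwrite('pics/base.png',np.hstack(a))
```

```text
top [399.54434994 396.46783941]
side [446.2808101  232.45742401]
```

View pics/base.png

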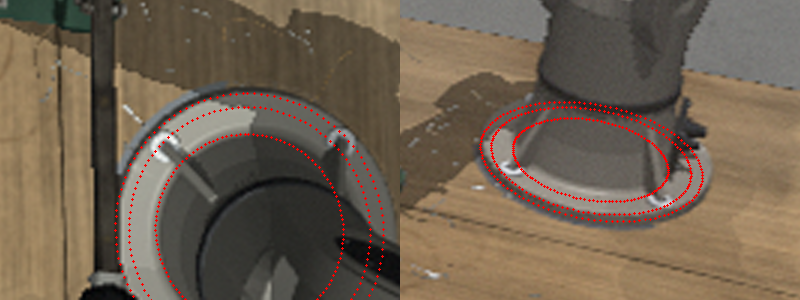

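Run:
```python
from h import *
np.set_printoptions(precision=1,suppress=True)
c=eyes.read_camera('top');s=eyes.read_camera('side')
t=lambda q:(140+(q[0]+.5)/4-.5,120+(q[1]+.5)/4-.5)
S=lambda q:(160+(q[0]+.5)/5-.5,195+(q[1]+.5)/5-.5)
for n,a,b in [('plate fr',(305,88),(185,282)),('plate nr',(335,350),(440,335)),('plate nl',(65,378),(320,528)),('plate fl',(42,115),(32,462)),
 ('lip f',(125,112),(82,395)),('lip n',(62,278),(207,490)),('back f',(271,157),(232,258)),('back n',(212,330),(367,345)),
 ('h',(215,171),(253,88)),('h',(241,180),(275,74)),('h',(210,248),(328,103)),('h',(187,239),(307,116)),
 ('rim fl',(408,68),(225,185)),('rim fr',(692,25),(342,35)),('rim nl',(483,563),(725,262)),('rim nr',(772,520),(800,100))]:
    print(n,*tri(c,t(a),s,S(b)))
```

```text
plate fr [576.4 397.   41.8] 8.30990076831089
plate nr [431.6 384.1  40.2] 0.332533973577951
plate nl [417.8 533.8  41.4] 3.828884224908329
plate fl [565.8 545.9  41.2] 5.98530534047354
lip f [567.  498.9  45.4] 2.566474638753345
lip n [474.5 534.8  45.3] 1.4653056282103214
back f [532.3 412.2  78.4] 2.9725015773321606
back n [439.  445.4  75.5] 3.5903602500315555
h [502.9 422.  189.9] 2.5548063076320617
h [498.1 409.5 191.5] 2.242536580964026
h [464.  423.6 192.2] 5.993808271841098
h [468.9 434.8 190.5] 5.995600951444226
rim fl [583.1 338.3  63. ] 3.6964660966788214
rim fr [601.2 180.6  65.5] 6.934283480374462
rim nl [311.8 303.1  64.3] 1.0759661734929489
rim nr [330.1 146.5  65.2] 3.554645740084959
```

```bash
cat > go.py <<'E'
import sys
from h import *
# usage: go.py x y z yaw(of tool y axis)
def go(x,y,z,yaw):
    o=sensors.get_obs();P=np.array(o['tcp_pos']);R=np.array(o['tool_rot'])
    cur=np.degrees(np.arctan2(R[1,1],R[0,1]))
    d=(yaw-cur+180)%360-180
    print('t %.2f P %s yaw %.2f w %.1f F %s'%(o['time_s'],P.round(1),cur,o['grip_width'],np.round(o['wrist_force'],1)),'turn %.2f'%-d)
    D=np.array([x,y,z])-P
    print('before turn',(R.T@D).round(1))
    a=np.radians(yaw);R2=np.c_[[-np.sin(a),np.cos(a),0],[np.cos(a),np.sin(a),0],[0,0,-1]]
    print('after turn',(R2.T@D).round(1), 'tilt',np.degrees(R[0,2]).round(2),np.degrees(R[1,2]).round(2))
go(*map(float,sys.argv[1:5]))
E
python3 go.py 484.3 421.3 250 69.1
```

```text
t 0.50 P [233.1 498.1 248.3] yaw 64.92 w 85.3 F [-0.5 -0.6 -0.5] turn -4.18
before turn [-260.    36.9   -1.7]
after turn [-262.    17.8   -1.7] tilt -0.0 -0.0
```

>>> send_rows(deltas=[{"turn": -4.1,"dz": -0.003},{"dx": -0.03,"dy": 0.003},{"dx": -0.045,"dy": 0.003},{"dx": -0.045,"dy": 0.003},{"dx": -0.045,"dy": 0.003},{"dx": -0.045,"dy": 0.003},{"dx": -0.035,"dy": 0.003},{"dx": -0.012}])

```text
schema error: expected keys dx, dy, dz, turn, gripper
```

```bash
python3 go.py 484.3 421.3 250 69.1
python3 - <<'E'
from h import *
cam('top','top1.png');cam('side','side1.png')
a=cv2.imread('pics/top1.png')[110:250,140:260];b=cv2.imread('pics/side1.png')[165:305,160:280]
cv2.imwrite('pics/c1.png',np.hstack([cv2.resize(x,None,fx=3.3,fy=4,interpolation=cv2.INTER_CUBIC) if 0 else cv2.resize(x,None,fx=3.3,fy=3.3,interpolation=cv2.INTER_CUBIC) for x in(a,b)]))
E
```

```text
t 0.50 P [233.1 498.1 248.3] yaw 64.92 w 85.3 F [-0.5 -0.6 -0.5] turn -4.18
before turn [-260.    36.9   -1.7]
after turn [-262.    17.8   -1.7] tilt -0.0 -0.0
```

View pics/c1.png

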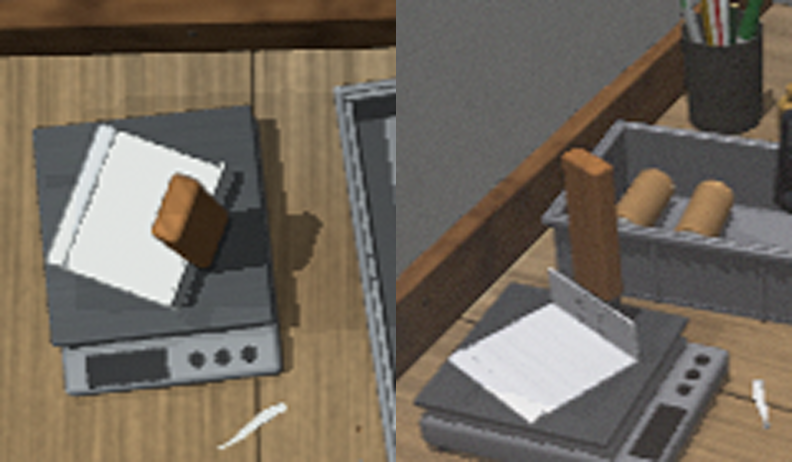

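The move was refused because every row needs all five keys. The crop confirms the larger scoop: handle top at about (193,164) in the top view. The look-alike is the small scoop at (253,297).

>>> send_rows(deltas=[{"dx": 0,"dy": 0,"dz": -0.003,"turn": -4.2,"gripper": 0.0854},{"dx": -0.03,"dy": 0.003,"dz": 0,"turn": 0,"gripper": 0.0854},{"dx": -0.045,"dy": 0.003,"dz": 0,"turn": 0,"gripper": 0.0854},{"dx": -0.045,"dy": 0.003,"dz": 0,"turn": 0,"gripper": 0.0854},{"dx": -0.045,"dy": 0.003,"dz": 0,"turn": 0,"gripper": 0.0854},{"dx": -0.045,"dy": 0.003,"dz": 0,"turn": 0,"gripper": 0.0854},{"dx": -0.035,"dy": 0.003,"dz": 0,"turn": 0,"gripper": 0.0854},{"dx": -0.017,"dy": 0,"dz": 0,"turn": 0,"gripper": 0.0854}])

```text
time_s: 1.6
tcp_pos: [486.6, 420.0, 250.9]
tool_rot: [[-0.933, 0.359, 0.001], [0.359, 0.933, -0.001], [-0.001, -0.001, -1.0]]
wrist_force: [-0.2, 0.2, -0.5]
grip_width: 85.4
```

```bash
python3 go.py 484.3 421.3 250 69.1
python3 - <<'E'
from h import *
cam('top','top1.png');cam('side','side1.png')
a=cv2.imread('pics/top1.png')[110:250,140:260];b=cv2.imread('pics/side1.png')[145:285,160:280]
cv2.imwrite('pics/c2.png',np.hstack([cv2.resize(x,None,fx=3.3,fy=3.3,interpolation=cv2.INTER_CUBIC) for x in(a,b)]))
E
```

```text
t 1.60 P [486.6 420.  250.9] yaw 68.94 w 85.4 F [-0.2  0.2 -0.5] turn -0.16
before turn [2.6 0.4 0.9]
after turn [2.6 0.5 0.9] tilt 0.03 -0.07
```

View pics/c2.png

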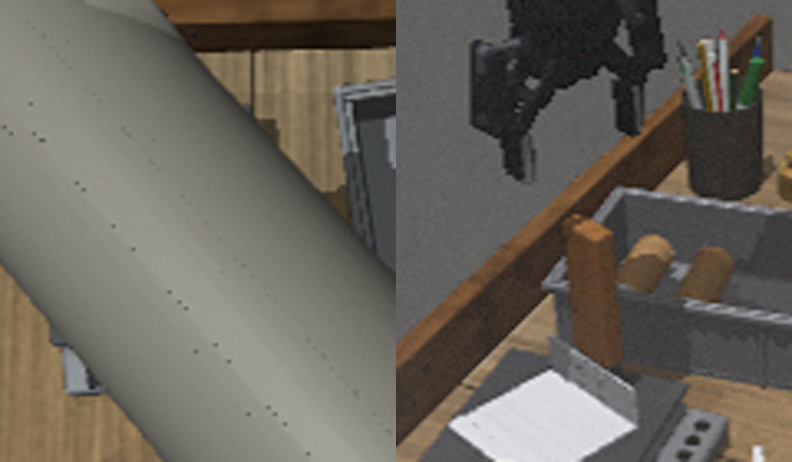

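Run:
```python
from h import *
o=sensors.get_obs();P=np.array(o['tcp_pos']);R=np.array(o['tool_rot'])
s=cam('side');im=cv2.cvtColor(s['color'],cv2.COLOR_RGB2BGR)[130:270,170:270]
cr=cv2.resize(im,None,fx=5,fy=5,interpolation=cv2.INTER_CUBIC)[:600]
def dot(X,col):
    p=proj(s,X);cv2.circle(cr,(int((p[0]-170+.5)*5),int((p[1]-130+.5)*5)),2,col,-1)
for y in(42.7,-42.7):
    for x in(-11,11):
        dot(P+R@np.array([x,y,4]),(0,0,255)); dot(P+R@np.array([x,y,-14]),(0,255,0))
for y in(-9,9):
    for x in(-20,20):
        dot(np.array([484.3,421.3,196])+R@np.array([x,y,0]),(255,255,0))
cv2.imwrite('pics/d.png',cr)
```

```text
(no output)
```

View pics/d.png

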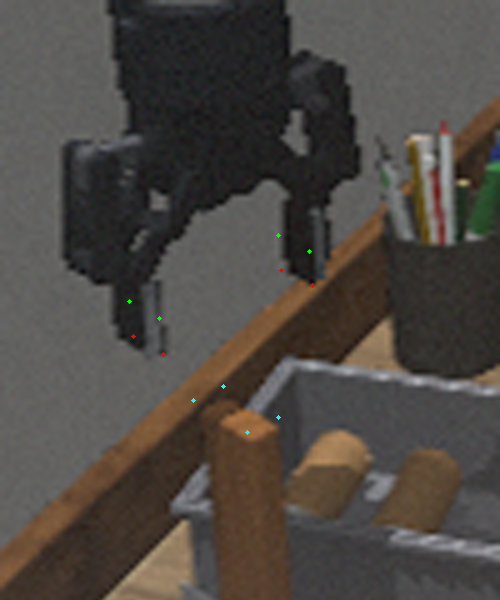

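```bash
python3 go.py 482.8 423 168 69.1
```

```text
t 1.75 P [484.  421.6 251.1] yaw 69.08 w 85.4 F [-1.3  1.4  0.4] turn -0.02
before turn [ 1.6  0.9 83.1]
after turn [ 1.7  0.9 83.1] tilt -0.06 0.0
```

>>> send_rows(deltas=[{"dx": 0.0017,"dy": 0.001,"dz": 0.02,"turn": 0,"gripper": 0.0854},{"dx": 0,"dy": 0,"dz": 0.03,"turn": 0,"gripper": 0.0854},{"dx": 0,"dy": 0,"dz": 0.025,"turn": 0,"gripper": 0.0854},{"dx": 0,"dy": 0,"dz": 0.008,"turn": 0,"gripper": 0.0854},{"dx": 0,"dy": 0,"dz": 0,"turn": 0,"gripper": 0.05},{"dx": 0,"dy": 0,"dz": 0,"turn": 0,"gripper": 0.035},{"dx": 0,"dy": 0,"dz": 0,"turn": 0,"gripper": 0.025},{"dx": 0,"dy": 0,"dz": 0,"turn": 0,"gripper": 0.02}])

```text
time_s: 2.75
tcp_pos: [483.4, 423.3, 169.0]
tool_rot: [[-0.934, 0.357, 0.001], [0.357, 0.934, 0.001], [-0.001, 0.001, -1.0]]
wrist_force: [-1.1, -0.6, 0.7]
grip_width: 20.1
```

Run:
```python
from h import *
o=sensors.get_obs();print(o['tcp_pos'],o['grip_width'],o['wrist_force'])
b=cam('side','side2.png');b=cv2.imread('pics/side2.png')[165:315,160:310]
cv2.imwrite('pics/c3.png',cv2.resize(b,None,fx=4,fy=4,interpolation=cv2.INTER_CUBIC))
```

```text
[483.43820689 423.33598834 169.02071489] 20.057227603724378 [-1.07573837 -0.60543487  0.66253701]
```

View pics/c3.png

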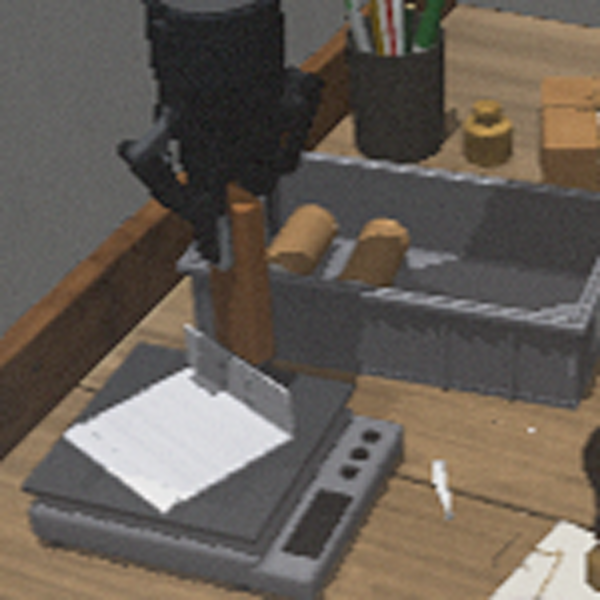

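>>> send_rows(deltas=[{"dx": 0,"dy": 0,"dz": 0,"turn": 0,"gripper": 0.015},{"dx": 0,"dy": 0,"dz": 0,"turn": 0,"gripper": 0.0},{"dx": 0,"dy": 0,"dz": 0,"turn": 0,"gripper": 0.0},{"dx": 0,"dy": 0,"dz": 0,"turn": 0,"gripper": 0.0}])

```text
time_s: 3.3
tcp_pos: [483.4, 423.5, 168.9]
tool_rot: [[-0.934, 0.356, 0.001], [0.356, 0.934, 0.001], [-0.001, 0.001, -1.0]]
wrist_force: [0.9, -0.0, 4.4]
grip_width: 17.4
```

```bash
python3 go.py 483.4 423.3 290 69.1
```

```text
t 3.30 P [483.4 423.5 168.9] yaw 69.12 w 17.4 F [ 0.9 -0.   4.4] turn 0.02
before turn [-1.000e-01 -0.000e+00 -1.211e+02]
after turn [  -0.    -0.2 -121.1] tilt 0.05 0.06
```

Run:
```python
from h import *
np.set_printoptions(precision=0,suppress=True)
c=eyes.read_camera('top')
a=cv2.imread('pics/top0.png')[230:380,240:420]
cv2.imwrite('pics/press.png',cv2.resize(a,None,fx=4,fy=4,interpolation=cv2.INTER_CUBIC))
for p in[(314,262),(360,262),(312,328)]: print(p,onz(c,*p,10),onz(c,*p,200),onz(c,*p,250))
```

```text
(314, 262) [304. 183.  10.] [310. 199. 200.] [312. 204. 250.]
(360, 262) [302.  79.  10.] [308. 115. 200.] [310. 124. 250.]
(312, 328) [157. 192.  10.] [191. 207. 200.] [200. 211. 250.]
```

View pics/press.png

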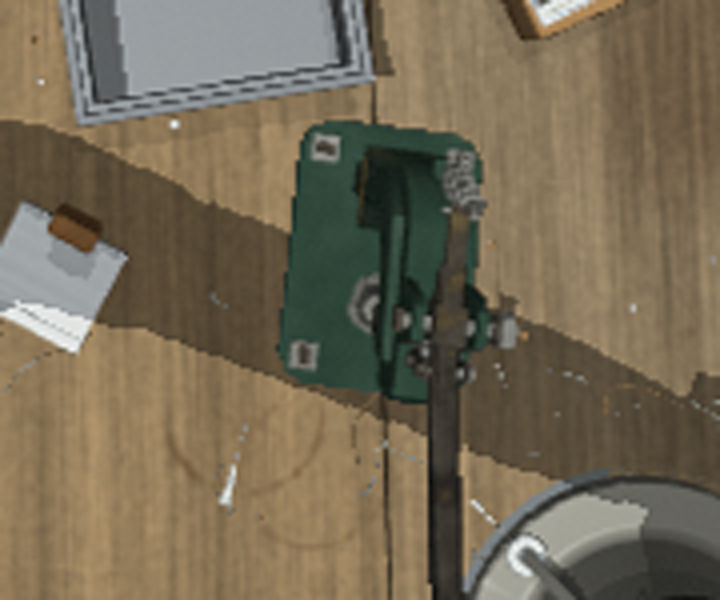

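>>> send_rows(deltas=[{"dx": 0,"dy": 0,"dz": -0.01,"turn": 0,"gripper": 0.0},{"dx": 0,"dy": 0,"dz": -0.025,"turn": 0,"gripper": 0.0},{"dx": 0,"dy": 0,"dz": -0.03,"turn": 4,"gripper": 0.0},{"dx": 0,"dy": 0,"dz": -0.03,"turn": 8,"gripper": 0.0},{"dx": 0,"dy": 0,"dz": -0.02,"turn": 9,"gripper": 0.0},{"dx": 0,"dy": 0,"dz": -0.005,"turn": 9,"gripper": 0.0},{"dx": 0,"dy": 0,"dz": 0,"turn": 9,"gripper": 0.0},{"dx": 0,"dy": 0,"dz": 0,"turn": 9,"gripper": 0.0}])

```text
time_s: 4.35
tcp_pos: [482.5, 422.6, 287.6]
tool_rot: [[-0.355, 0.935, -0.002], [0.935, 0.355, -0.002], [-0.001, -0.002, -1.0]]
wrist_force: [-0.0, 0.2, -2.3]
grip_width: 17.6
```

>>> send_rows(deltas=[{"dx": 0,"dy": 0,"dz": 0,"turn": 8,"gripper": 0.0},{"dx": 0,"dy": 0,"dz": 0,"turn": 4,"gripper": 0.0},{"dx": 0,"dy": 0,"dz": 0,"turn": 1.7,"gripper": 0.0},{"dx": 0,"dy": 0,"dz": 0,"turn": 0,"gripper": 0.0}])

```text
time_s: 4.85
tcp_pos: [482.8, 422.9, 287.9]
tool_rot: [[-0.13, 0.992, -0.001], [0.992, 0.13, -0.001], [-0.001, -0.001, -1.0]]
wrist_force: [0.5, -0.2, -2.2]
grip_width: 17.3
```

```bash
python3 go.py 359.5 222.1 288 7.4
python3 - <<'E'
from h import *
b=cam('side','side3.png');cam('top','top3.png')
print(sensors.get_obs()['joints'])
E
```

```text
t 4.85 P [482.8 422.9 287.9] yaw 7.45 w 17.3 F [ 0.5 -0.2 -2.2] turn 0.05
before turn [-183.1 -148.3    0.2]
after turn [-1.833e+02 -1.482e+02 -1.000e-01] tilt -0.05 -0.05
[-53.68269383  28.90747809  18.55591436  66.28055232  -8.86727037
  86.17139995 -29.24922054]
```

View pics/side3.png

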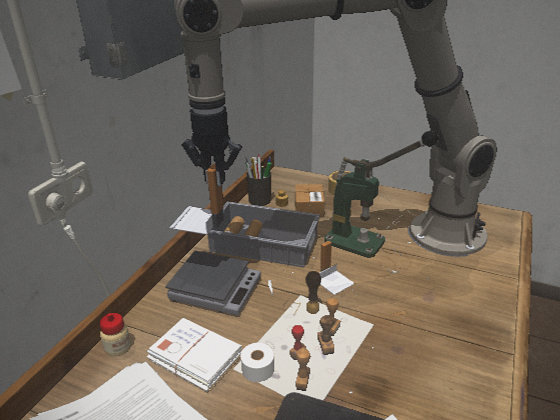

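View pics/top3.png

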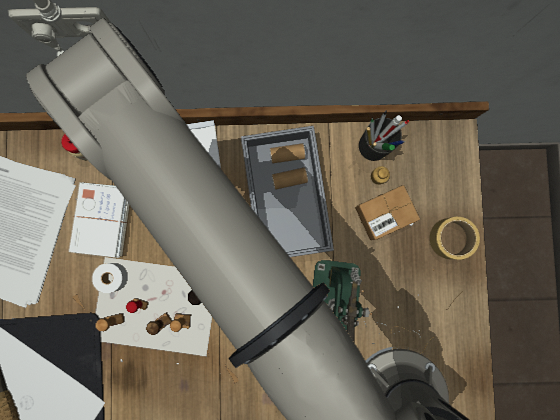

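>>> send_rows(deltas=[{"dx": -0.015,"dy": -0.012,"dz": 0,"turn": 0,"gripper": 0.0},{"dx": -0.03,"dy": -0.024,"dz": 0,"turn": 0,"gripper": 0.0},{"dx": -0.035,"dy": -0.029,"dz": 0,"turn": 0,"gripper": 0.0},{"dx": -0.035,"dy": -0.029,"dz": 0,"turn": 0,"gripper": 0.0},{"dx": -0.035,"dy": -0.029,"dz": 0,"turn": 0,"gripper": 0.0},{"dx": -0.022,"dy": -0.018,"dz": 0,"turn": 0,"gripper": 0.0},{"dx": -0.011,"dy": -0.007,"dz": 0,"turn": 0,"gripper": 0.0},{"dx": 0,"dy": 0,"dz": 0,"turn": 0,"gripper": 0.0}])

```text
time_s: 5.95
tcp_pos: [360.3, 222.4, 288.7]
tool_rot: [[-0.129, 0.992, 0.001], [0.992, 0.129, 0.001], [0.001, 0.001, -1.0]]
wrist_force: [0.3, 1.6, -2.1]
grip_width: 17.4
```

```bash
python3 go.py 359.5 222.1 127 7.4
python3 - <<'E'
from h import *
b=cam('side','side4.png');cam('top','top4.png')
a=cv2.imread('pics/top4.png')[110:270,200:400];b=cv2.imread('pics/side4.png')[130:290,190:390]
cv2.imwrite('pics/c4.png',np.hstack([cv2.resize(x,None,fx=2,fy=2,interpolation=cv2.INTER_CUBIC) for x in(a,b)]))
print(sensors.get_obs()['joints'])
E
```

```text
t 5.95 P [360.3 222.4 288.7] yaw 7.38 w 17.4 F [ 0.3  1.6 -2.1] turn -0.02
before turn [ -0.4  -1.1 161.7]
after turn [ -0.2  -0.9 161.7] tilt 0.06 0.07
[-54.11508081   1.23463835  20.53267388 100.78509111  -0.45392813
  77.9881272  -26.02121717]
```

View pics/c4.png

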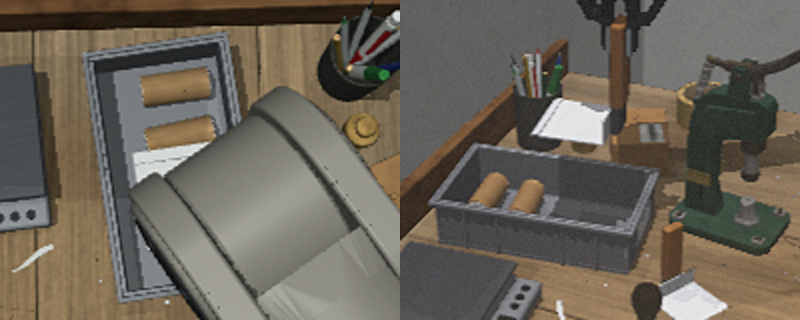

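View pics/side4.png

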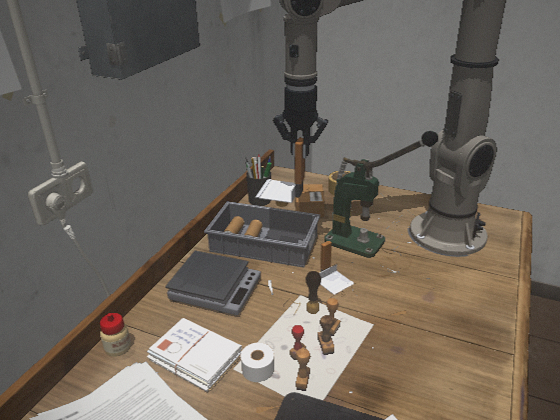

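Run:
```python
from h import *
np.set_printoptions(precision=1,suppress=True)
a=cv2.imread('pics/top4.png')[165:215,255:320]
cv2.imwrite('pics/c5.png',cv2.resize(a,None,fx=10,fy=10,interpolation=cv2.INTER_CUBIC))
c=eyes.read_camera('top')
y=np.radians(7.4);ex=np.array([np.cos(y),np.sin(y)]);ey=np.array([-ex[1],ex[0]])
q=np.array([360.3,222.4])+103*ex+50*ey;print('exp lip left',q,proj(c,[*q,168]))
q2=q-100*ey;print(proj(c,[*q2,168]))
```

```text
exp lip left [456.  285.2] [266.2 187.3]
[317.  179.5]
```

View pics/c5.png

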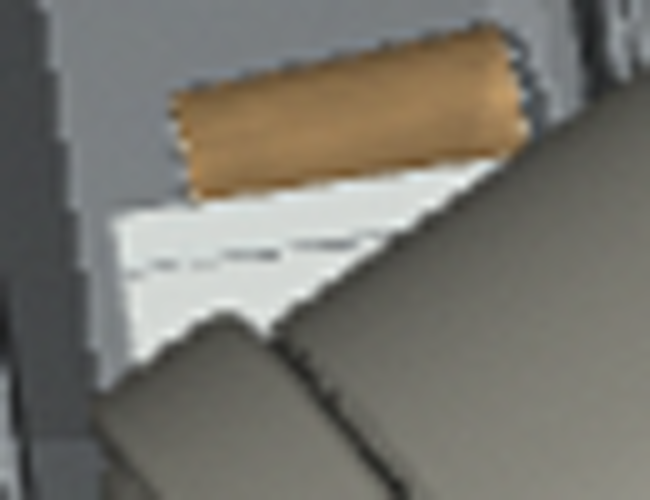

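>>> send_rows(deltas=[{"dx": 0,"dy": -0.001,"dz": 0.015,"turn": 0,"gripper": 0.0},{"dx": 0,"dy": 0,"dz": 0.03,"turn": 0,"gripper": 0.0},{"dx": 0,"dy": 0,"dz": 0.035,"turn": 0,"gripper": 0.0},{"dx": 0,"dy": 0,"dz": 0.035,"turn": 0,"gripper": 0.0},{"dx": 0,"dy": 0,"dz": 0.025,"turn": 0,"gripper": 0.0},{"dx": 0,"dy": 0,"dz": 0.01,"turn": 0,"gripper": 0.0},{"dx": 0,"dy": 0,"dz": 0.003,"turn": 0,"gripper": 0.0},{"dx": 0,"dy": 0,"dz": 0,"turn": 0,"gripper": 0.0}])

```text
time_s: 7.1
tcp_pos: [359.6, 222.8, 135.8]
tool_rot: [[-0.129, 0.992, 0.001], [0.992, 0.129, 0.001], [0.001, 0.001, -1.0]]
wrist_force: [-0.1, -0.4, -1.4]
grip_width: 17.5
```

```bash
python3 go.py 359.5 222.1 126 7.4
python3 - <<'E'
from h import *
b=cam('side','side5.png');cam('top','top5.png')
a=cv2.imread('pics/top5.png')[110:270,220:370];b=cv2.imread('pics/side5.png')[160:280,190:340]
a=cv2.resize(a,None,fx=3,fy=3,interpolation=cv2.INTER_CUBIC)
b=cv2.resize(b,None,fx=4,fy=4,interpolation=cv2.INTER_CUBIC)
cv2.imwrite('pics/c6a.png',a);cv2.imwrite('pics/c6b.png',b)
E
```

```text
t 7.10 P [359.6 222.8 135.8] yaw 7.43 w 17.5 F [-0.1 -0.4 -1.4] turn 0.03
before turn [-0.7 -0.2  9.8]
after turn [-0.7 -0.2  9.8] tilt 0.06 0.04
```

View pics/c6a.png

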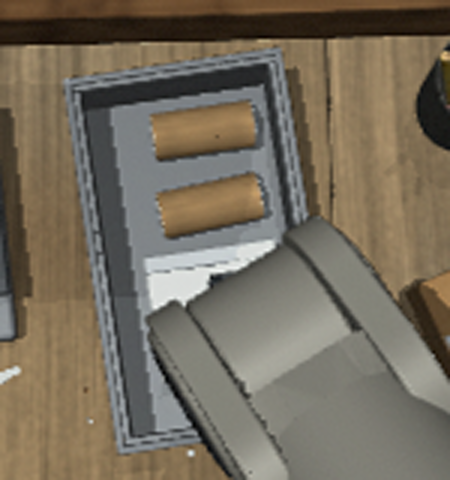

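View pics/c6b.png

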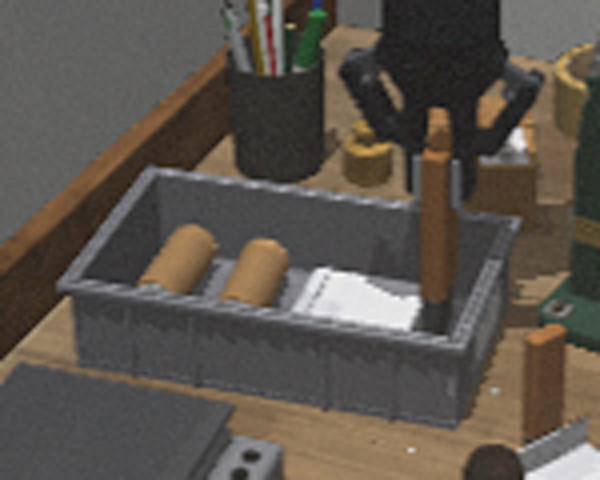

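>>> send_rows(deltas=[{"dx": 0,"dy": 0,"dz": 0.005,"turn": 0,"gripper": 0.0},{"dx": 0,"dy": 0,"dz": 0.003,"turn": 0,"gripper": 0.0},{"dx": 0,"dy": 0,"dz": 0.001,"turn": 0,"gripper": 0.0},{"dx": 0,"dy": 0,"dz": 0,"turn": 0,"gripper": 0.0}])

```text
time_s: 7.7
tcp_pos: [359.0, 222.4, 126.2]
tool_rot: [[-0.129, 0.992, -0.0], [0.992, 0.129, -0.0], [-0.0, -0.0, -1.0]]
wrist_force: [0.1, -0.4, -0.7]
grip_width: 17.4
```

>>> send_rows(deltas=[{"dx": 0,"dy": 0,"dz": 0.001,"turn": 0,"gripper": 0.0},{"dx": 0,"dy": 0,"dz": 0,"turn": 0,"gripper": 0.0}])

```text
time_s: 7.95
tcp_pos: [359.3, 222.5, 125.8]
tool_rot: [[-0.129, 0.992, 0.0], [0.992, 0.129, 0.0], [0.0, 0.0, -1.0]]
wrist_force: [-1.4, -0.2, 2.8]
grip_width: 17.5
```

>>> send_rows(deltas=[{"dx": 0,"dy": 0.004,"dz": 0.0005,"turn": 0,"gripper": 0.0},{"dx": 0,"dy": 0.006,"dz": 0,"turn": 0,"gripper": 0.0},{"dx": 0,"dy": 0.006,"dz": 0,"turn": 0,"gripper": 0.0},{"dx": 0,"dy": 0.006,"dz": 0,"turn": 0,"gripper": 0.0},{"dx": 0,"dy": 0.006,"dz": 0,"turn": 0,"gripper": 0.0},{"dx": 0,"dy": 0.006,"dz": 0,"turn": 0,"gripper": 0.0},{"dx": 0,"dy": 0.006,"dz": 0,"turn": 0,"gripper": 0.0},{"dx": 0,"dy": 0.006,"dz": 0,"turn": 0,"gripper": 0.0}])

```text
time_s: 8.95
tcp_pos: [404.0, 229.0, 125.8]
tool_rot: [[-0.13, 0.992, -0.002], [0.992, 0.13, 0.001], [0.001, -0.001, -1.0]]
wrist_force: [-3.9, -0.5, 8.3]
grip_width: 17.5
```

```bash
cat > look.py <<'E'
import sys
from h import *
n=sys.argv[1]
cam('side',f's{n}.png');cam('top',f't{n}.png')
a=cv2.imread(f'pics/t{n}.png')[110:260,225:355];b=cv2.imread(f'pics/s{n}.png')[170:270,195:325]
a=cv2.resize(a,None,fx=3,fy=3,interpolation=cv2.INTER_CUBIC)
b=cv2.resize(b,None,fx=3,fy=4.5,interpolation=cv2.INTER_CUBIC)
cv2.imwrite(f'pics/l{n}.png',np.hstack([a,b]))
E
python3 look.py 6; python3 go.py 0 0 0 7.4
```

```text
t 9.05 P [405.1 229.1 125.7] yaw 7.43 w 17.2 F [-1.9 -0.4  4.5] turn 0.03
before turn [-175.  -431.4  125.3]
after turn [-175.  -431.2  125.7] tilt 0.03 0.08
```

View pics/l6.png

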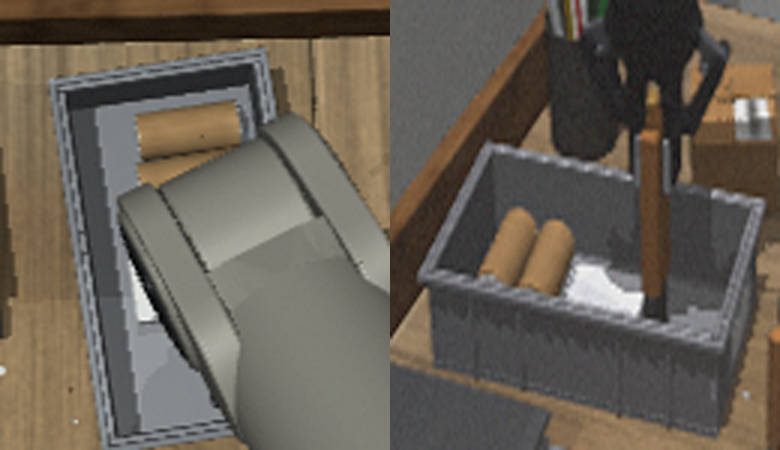

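>>> send_rows(deltas=[{"dx": 0,"dy": 0.005,"dz": 0,"turn": 0,"gripper": 0.0},{"dx": 0,"dy": 0.005,"dz": 0,"turn": 0,"gripper": 0.0},{"dx": 0,"dy": 0.005,"dz": 0,"turn": 0,"gripper": 0.0},{"dx": 0,"dy": 0.005,"dz": 0,"turn": 0,"gripper": 0.0},{"dx": 0,"dy": 0.005,"dz": 0,"turn": 0,"gripper": 0.0},{"dx": 0,"dy": 0.005,"dz": 0,"turn": 0,"gripper": 0.0},{"dx": 0,"dy": 0.005,"dz": 0,"turn": 0,"gripper": 0.0},{"dx": 0,"dy": 0.005,"dz": 0,"turn": 0,"gripper": 0.0}])

```text
time_s: 10.05
tcp_pos: [443.6, 234.3, 125.8]
tool_rot: [[-0.13, 0.992, -0.002], [0.992, 0.13, 0.001], [0.001, -0.001, -1.0]]
wrist_force: [-4.5, -1.0, 8.2]
grip_width: 17.5
```

```bash
python3 look.py 7; python3 go.py 0 0 0 7.4
```

```text
t 10.15 P [444.5 234.3 125.8] yaw 7.44 w 17.4 F [-2.2 -0.   5.7] turn 0.04
before turn [-174.9 -471.2  125.4]
after turn [-175.1 -471.   125.8] tilt 0.01 0.07
```

View pics/l7.png

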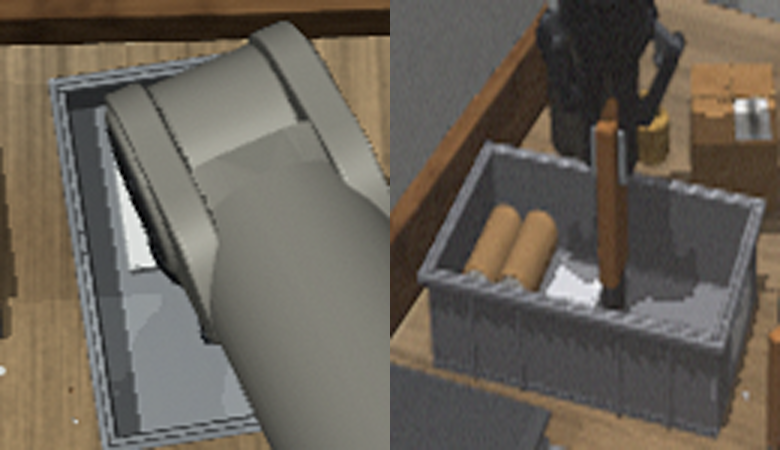

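>>> send_rows(deltas=[{"dx": 0,"dy": 0.005,"dz": 0,"turn": 0,"gripper": 0.0},{"dx": 0,"dy": 0.005,"dz": 0,"turn": 0,"gripper": 0.0},{"dx": 0,"dy": 0.005,"dz": 0,"turn": 0,"gripper": 0.0},{"dx": 0,"dy": 0.005,"dz": 0,"turn": 0,"gripper": 0.0}])

```text
time_s: 10.65
tcp_pos: [462.9, 236.8, 125.8]
tool_rot: [[-0.13, 0.991, -0.003], [0.991, 0.13, 0.001], [0.001, -0.003, -1.0]]
wrist_force: [-6.4, -0.7, 8.4]
grip_width: 17.2
```

```bash
python3 look.py 8; python3 go.py 0 0 0 7.4
```

```text
t 10.75 P [463.8 236.9 125.8] yaw 7.46 w 17.5 F [-3.7  0.5  7.5] turn 0.06
before turn [-174.8 -490.6  125.9]
after turn [-175.2 -490.5  125.8] tilt -0.05 0.07
```

View pics/l8.png

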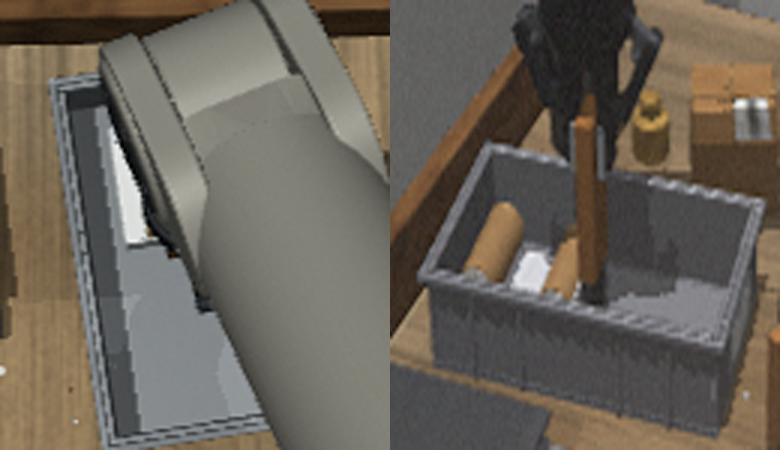

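>>> send_rows(deltas=[{"dx": 0,"dy": 0.005,"dz": 0,"turn": 0,"gripper": 0.0},{"dx": 0,"dy": 0.005,"dz": 0,"turn": 0,"gripper": 0.0},{"dx": 0,"dy": 0.003,"dz": 0,"turn": 0,"gripper": 0.0}])

```text
time_s: 11.12
tcp_pos: [476.3, 238.6, 125.8]
tool_rot: [[-0.13, 0.991, -0.002], [0.991, 0.13, 0.001], [0.001, -0.002, -1.0]]
wrist_force: [-4.8, -0.4, 7.7]
grip_width: 17.3
```

```bash
python3 look.py 9; python3 go.py 0 0 0 7.4
```

```text
t 11.22 P [476.7 238.6 125.8] yaw 7.46 w 17.1 F [-2.9  0.4  6. ] turn 0.06
before turn [-174.8 -503.6  125.8]
after turn [-175.2 -503.5  125.8] tilt -0.04 0.07
```

View pics/l9.png

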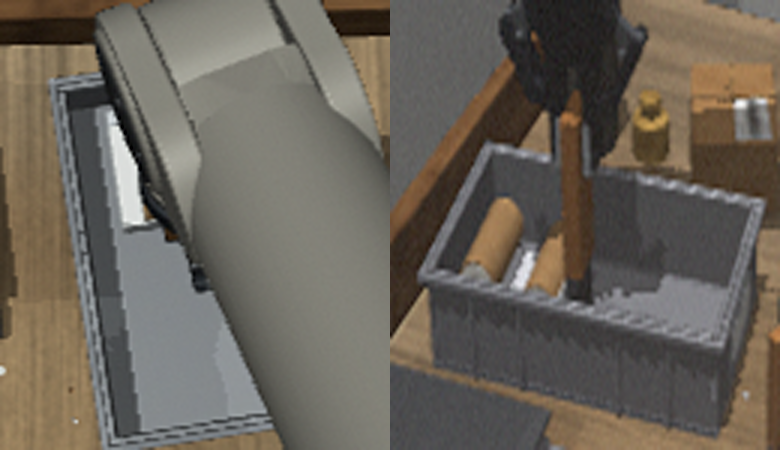

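>>> send_rows(deltas=[{"dx": 0,"dy": 0.003,"dz": 0,"turn": 0,"gripper": 0.0},{"dx": 0,"dy": 0.002,"dz": 0,"turn": 0,"gripper": 0.0},{"dx": 0,"dy": 0.001,"dz": 0,"turn": 0,"gripper": 0.0}])

```text
time_s: 11.6
tcp_pos: [481.9, 239.2, 125.8]
tool_rot: [[-0.13, 0.992, -0.002], [0.992, 0.13, 0.001], [0.001, -0.002, -1.0]]
wrist_force: [-6.0, -1.0, 8.4]
grip_width: 17.3
```

```bash
python3 look.py 10; python3 go.py 0 0 0 7.4
```

```text
t 11.70 P [482.  239.2 125.8] yaw 7.47 w 16.8 F [-5.1 -0.1  7.6] turn 0.07
before turn [-174.7 -508.7  126.6]
after turn [-175.2 -508.8  125.8] tilt -0.12 0.05
```

View pics/l10.png

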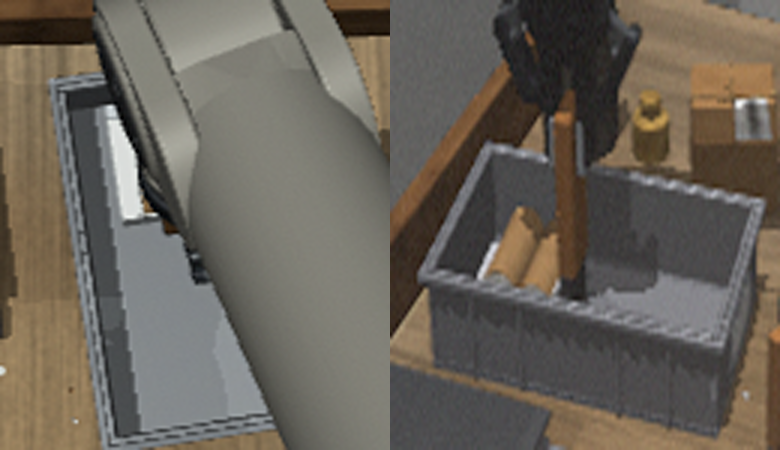

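>>> send_rows(deltas=[{"dx": 0,"dy": -0.001,"dz": 0,"turn": 0,"gripper": 0.0},{"dx": 0,"dy": -0.002,"dz": -0.001,"turn": 0,"gripper": 0.0},{"dx": 0,"dy": -0.001,"dz": -0.003,"turn": 0,"gripper": 0.0},{"dx": 0,"dy": 0,"dz": -0.006,"turn": 0,"gripper": 0.0},{"dx": 0,"dy": 0,"dz": -0.01,"turn": 0,"gripper": 0.0},{"dx": 0,"dy": 0,"dz": -0.014,"turn": 0,"gripper": 0.0},{"dx": 0,"dy": 0,"dz": -0.016,"turn": 0,"gripper": 0.0},{"dx": 0,"dy": 0,"dz": -0.016,"turn": 0,"gripper": 0.0}])

```text
time_s: 12.7
tcp_pos: [479.3, 238.1, 192.4]
tool_rot: [[-0.129, 0.992, 0.001], [0.992, 0.129, 0.001], [0.001, 0.001, -1.0]]
wrist_force: [0.8, -0.6, -3.5]
grip_width: 17.5
```

>>> send_rows(deltas=[{"dx": 0,"dy": 0,"dz": -0.016,"turn": 0,"gripper": 0.0},{"dx": 0,"dy": 0,"dz": -0.014,"turn": 0,"gripper": 0.0},{"dx": 0,"dy": 0,"dz": -0.009,"turn": 0,"gripper": 0.0},{"dx": 0,"dy": 0,"dz": -0.005,"turn": 0,"gripper": 0.0},{"dx": 0,"dy": 0,"dz": -0.002,"turn": 0,"gripper": 0.0},{"dx": 0,"dy": 0,"dz": 0,"turn": 0,"gripper": 0.0}])

```text
time_s: 13.45
tcp_pos: [478.8, 237.9, 236.4]
tool_rot: [[-0.129, 0.992, -0.001], [0.992, 0.129, -0.0], [-0.0, -0.001, -1.0]]
wrist_force: [0.6, -1.3, -2.5]
grip_width: 17.5
```

```bash
python3 go.py 444.5 459 236 7.4
python3 - <<'E'
from h import *
cam('side','s11.png');b=cv2.imread('pics/s11.png')[130:280,150:350]
cv2.imwrite('pics/l11.png',cv2.resize(b,None,fx=4,fy=4,interpolation=cv2.INTER_CUBIC))
E
```

```text
t 13.45 P [478.8 237.9 236.4] yaw 7.42 w 17.5 F [ 0.6 -1.3 -2.5] turn 0.02
before turn [223.6  -5.5   0.4]
after turn [223.6  -5.5   0.4] tilt -0.04 -0.03
```

View pics/l11.png

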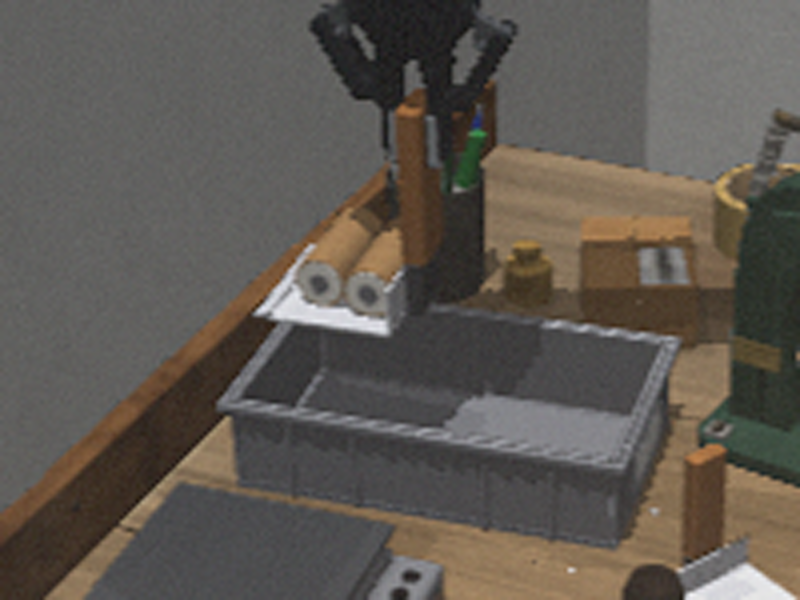

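>>> send_rows(deltas=[{"dx": 0.002,"dy": 0,"dz": 0,"turn": 0,"gripper": 0.0},{"dx": 0.005,"dy": 0,"dz": 0,"turn": 0,"gripper": 0.0},{"dx": 0.008,"dy": 0,"dz": 0,"turn": 0,"gripper": 0.0},{"dx": 0.011,"dy": -0.0005,"dz": 0,"turn": 0,"gripper": 0.0},{"dx": 0.014,"dy": -0.0005,"dz": 0,"turn": 0,"gripper": 0.0},{"dx": 0.016,"dy": -0.0005,"dz": 0,"turn": 0,"gripper": 0.0},{"dx": 0.016,"dy": -0.0005,"dz": 0,"turn": 0,"gripper": 0.0},{"dx": 0.016,"dy": -0.0005,"dz": 0,"turn": 0,"gripper": 0.0}])

```text
time_s: 14.5
tcp_pos: [464.8, 326.4, 236.7]
tool_rot: [[-0.13, 0.992, -0.0], [0.992, 0.13, 0.0], [0.0, -0.0, -1.0]]
wrist_force: [-0.9, 0.3, -3.4]
grip_width: 17.6
```

>>> send_rows(deltas=[{"dx": 0.016,"dy": -0.0005,"dz": 0,"turn": 0,"gripper": 0.0},{"dx": 0.016,"dy": -0.0005,"dz": 0,"turn": 0,"gripper": 0.0},{"dx": 0.016,"dy": -0.0005,"dz": 0,"turn": 0,"gripper": 0.0},{"dx": 0.016,"dy": -0.0005,"dz": 0,"turn": 0,"gripper": 0.0},{"dx": 0.016,"dy": -0.0005,"dz": 0,"turn": 0,"gripper": 0.0},{"dx": 0.016,"dy": -0.0005,"dz": 0,"turn": 0,"gripper": 0.0},{"dx": 0.014,"dy": 0,"dz": 0,"turn": 0,"gripper": 0.0},{"dx": 0.011,"dy": 0,"dz": 0,"turn": 0,"gripper": 0.0}])

```text
time_s: 15.5
tcp_pos: [446.3, 445.6, 236.7]
tool_rot: [[-0.13, 0.992, -0.0], [0.992, 0.13, -0.0], [-0.0, -0.0, -1.0]]
wrist_force: [0.8, -1.4, -3.0]
grip_width: 17.3
```

>>> send_rows(deltas=[{"dx": 0.008,"dy": 0,"dz": 0,"turn": 0,"gripper": 0.0},{"dx": 0.005,"dy": 0,"dz": 0,"turn": 0,"gripper": 0.0},{"dx": 0.002,"dy": 0,"dz": 0,"turn": 0,"gripper": 0.0},{"dx": 0,"dy": 0,"dz": 0.0,"turn": 0,"gripper": 0.0}])

```text
time_s: 16.0
tcp_pos: [444.8, 459.1, 236.8]
tool_rot: [[-0.129, 0.992, 0.0], [0.992, 0.129, -0.0], [-0.0, 0.0, -1.0]]
wrist_force: [0.1, 0.6, -3.0]
grip_width: 17.6
```

```bash
python3 go.py 444.5 459 169 7.4
python3 - <<'E'
from h import *
cam('side','s12.png');b=cv2.imread('pics/s12.png')[160:310,140:340]
cv2.imwrite('pics/l12.png',cv2.resize(b,None,fx=4,fy=4,interpolation=cv2.INTER_CUBIC))
E
```

```text
t 16.00 P [444.8 459.1 236.8] yaw 7.39 w 17.6 F [ 0.1  0.6 -3. ] turn -0.01
before turn [-0.1 -0.3 67.8]
after turn [-0.1 -0.3 67.8] tilt 0.01 -0.02
```

View pics/l12.png

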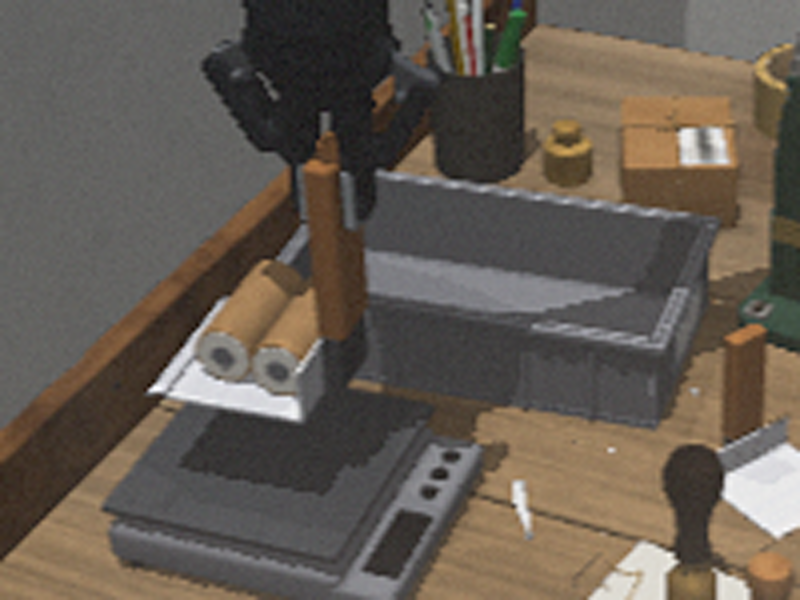

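>>> send_rows(deltas=[{"dx": 0,"dy": 0,"dz": 0.004,"turn": 0,"gripper": 0.0},{"dx": 0,"dy": 0,"dz": 0.009,"turn": 0,"gripper": 0.0},{"dx": 0,"dy": 0,"dz": 0.013,"turn": 0,"gripper": 0.0},{"dx": 0,"dy": 0,"dz": 0.014,"turn": 0,"gripper": 0.0},{"dx": 0,"dy": 0,"dz": 0.012,"turn": 0,"gripper": 0.0},{"dx": 0,"dy": 0,"dz": 0.008,"turn": 0,"gripper": 0.0},{"dx": 0,"dy": 0,"dz": 0.004,"turn": 0,"gripper": 0.0},{"dx": 0,"dy": 0,"dz": 0.001,"turn": 0,"gripper": 0.0}])

```text
time_s: 17.05
tcp_pos: [444.7, 459.5, 171.8]
tool_rot: [[-0.129, 0.992, 0.0], [0.992, 0.129, 0.0], [0.0, 0.0, -1.0]]
wrist_force: [-0.4, -0.6, -2.8]
grip_width: 17.2
```

>>> send_rows(deltas=[{"dx": 0,"dy": 0,"dz": 0.001,"turn": 0,"gripper": 0.0},{"dx": 0,"dy": 0,"dz": 0.001,"turn": 0,"gripper": 0.0},{"dx": 0,"dy": 0,"dz": 0,"turn": 0,"gripper": 0.0}])

```text
time_s: 17.42
tcp_pos: [444.7, 459.5, 170.0]
tool_rot: [[-0.129, 0.992, 0.0], [0.992, 0.129, 0.0], [0.0, 0.0, -1.0]]
wrist_force: [-0.1, 0.2, -3.6]
grip_width: 17.2
```

>>> send_rows(deltas=[{"dx": 0,"dy": 0,"dz": 0.001,"turn": 0,"gripper": 0.0},{"dx": 0,"dy": 0,"dz": 0.0005,"turn": 0,"gripper": 0.0},{"dx": 0,"dy": 0,"dz": 0,"turn": 0,"gripper": 0.0}])

```text
time_s: 17.8
tcp_pos: [444.8, 459.6, 168.9]
tool_rot: [[-0.129, 0.992, 0.001], [0.992, 0.129, 0.001], [0.001, 0.001, -1.0]]
wrist_force: [0.9, 0.4, 0.2]
grip_width: 17.4
```

```bash
python3 go.py 444.5 459 169 7.4
python3 - <<'E'
from h import *
cam('side','s13.png');b=cv2.imread('pics/s13.png')[180:310,140:300]
cv2.imwrite('pics/l13.png',cv2.resize(b,None,fx=4.5,fy=4.5,interpolation=cv2.INTER_CUBIC))
E
```

```text
t 17.80 P [444.8 459.6 168.9] yaw 7.42 w 17.4 F [0.9 0.4 0.2] turn 0.02
before turn [-0.6 -0.4 -0.1]
after turn [-0.6 -0.4 -0.1] tilt 0.03 0.04
```

View pics/l13.png

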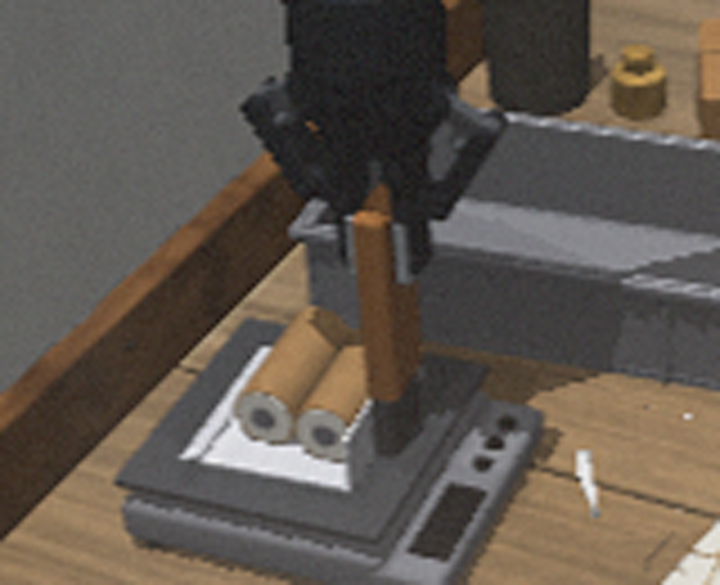

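>>> send_rows(deltas=[{"dx": 0,"dy": 0,"dz": 0,"turn": 0,"gripper": 0.02},{"dx": 0,"dy": 0,"dz": 0,"turn": 0,"gripper": 0.024},{"dx": 0,"dy": 0,"dz": 0,"turn": 0,"gripper": 0.03},{"dx": 0,"dy": 0,"dz": 0,"turn": 0,"gripper": 0.045},{"dx": 0,"dy": 0,"dz": 0,"turn": 0,"gripper": 0.055},{"dx": 0,"dy": 0,"dz": 0,"turn": 0,"gripper": 0.055}])

```text
time_s: 18.6
tcp_pos: [444.6, 459.5, 168.3]
tool_rot: [[-0.129, 0.992, -0.0], [0.992, 0.129, -0.0], [-0.0, -0.0, -1.0]]
wrist_force: [-0.0, -0.6, 0.2]
grip_width: 55.2
```

```bash
python3 go.py 444.5 459 169 7.4
python3 - <<'E'
from h import *
cam('side','s14.png');b=cv2.imread('pics/s14.png')[180:310,140:300]
cv2.imwrite('pics/l14.png',cv2.resize(b,None,fx=4.5,fy=4.5,interpolation=cv2.INTER_CUBIC))
E
```

```text
t 18.60 P [444.6 459.5 168.3] yaw 7.42 w 55.2 F [-0.  -0.6  0.2] turn 0.02
before turn [-0.4 -0.1 -0.7]
after turn [-0.4 -0.1 -0.7] tilt -0.0 -0.0
```

View pics/l14.png

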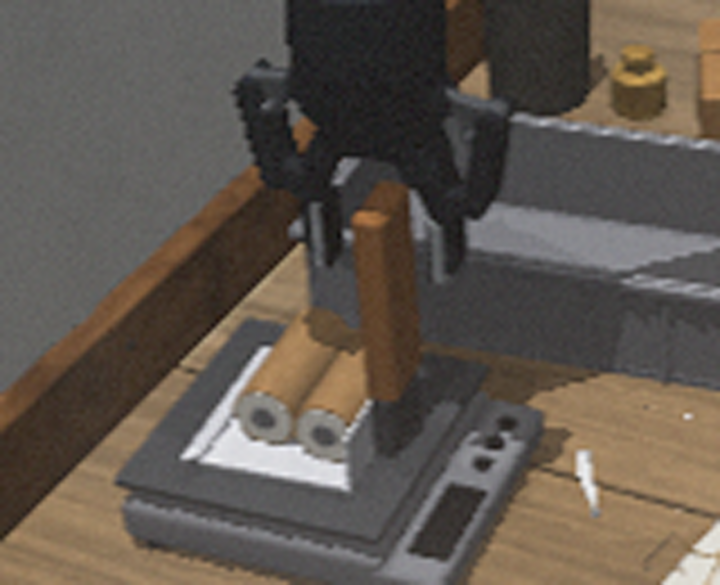

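The fingers are clear of the handle on both sides, and both tubes lie in the pocket (ends at about (199,272) and (212,276) in the side view). Next I raise the gripper straight up and move it aside so the top camera can see.

>>> send_rows(deltas=[{"dx": 0,"dy": 0,"dz": -0.01,"turn": 0,"gripper": 0.055},{"dx": 0,"dy": 0,"dz": -0.025,"turn": 0,"gripper": 0.055},{"dx": 0,"dy": 0,"dz": -0.03,"turn": 0,"gripper": 0.055},{"dx": 0,"dy": 0,"dz": -0.03,"turn": 0,"gripper": 0.055},{"dx": 0,"dy": 0,"dz": -0.025,"turn": 0,"gripper": 0.055},{"dx": 0,"dy": 0,"dz": -0.01,"turn": 0,"gripper": 0.055}])

```text
time_s: 19.4
tcp_pos: [445.4, 459.9, 301.0]
tool_rot: [[-0.129, 0.992, 0.003], [0.992, 0.129, 0.003], [0.003, 0.003, -1.0]]
wrist_force: [-0.3, -0.3, -0.0]
grip_width: 55.3
```

>>> send_rows(deltas=[{"dx": 0,"dy": -0.02,"dz": 0,"turn": 0,"gripper": 0.055},{"dx": 0,"dy": -0.035,"dz": 0,"turn": 0,"gripper": 0.055},{"dx": 0,"dy": -0.04,"dz": 0,"turn": 0,"gripper": 0.055},{"dx": 0,"dy": -0.04,"dz": 0,"turn": 0,"gripper": 0.055},{"dx": 0,"dy": -0.04,"dz": 0,"turn": 0,"gripper": 0.055},{"dx": 0,"dy": -0.02,"dz": 0,"turn": 0,"gripper": 0.055},{"dx": 0,"dy": 0,"dz": 0,"turn": 0,"gripper": 0.055}])

```text
time_s: 20.27
tcp_pos: [249.4, 434.4, 298.2]
tool_rot: [[-0.133, 0.991, -0.001], [0.991, 0.133, 0.0], [0.0, -0.001, -1.0]]
wrist_force: [0.2, 0.9, 0.3]
grip_width: 55.0
```

```bash
python3 go.py 233 498 300 7.4
python3 - <<'E'
from h import *
cam('side','s15.png');cam('top','t15.png')
a=cv2.imread('pics/t15.png')[120:270,130:280];b=cv2.imread('pics/s15.png')[180:310,150:280]
cv2.imwrite('pics/l15.png',np.hstack([cv2.resize(x,(400,400),interpolation=cv2.INTER_CUBIC) for x in(a,b)]))
E
```

```text
t 20.27 P [249.4 434.4 298.2] yaw 7.63 w 55.0 F [0.2 0.9 0.3] turn 0.23
before turn [65.2 -7.8 -1.8]
after turn [65.1 -8.1 -1.8] tilt -0.06 0.0
```

View pics/l15.png

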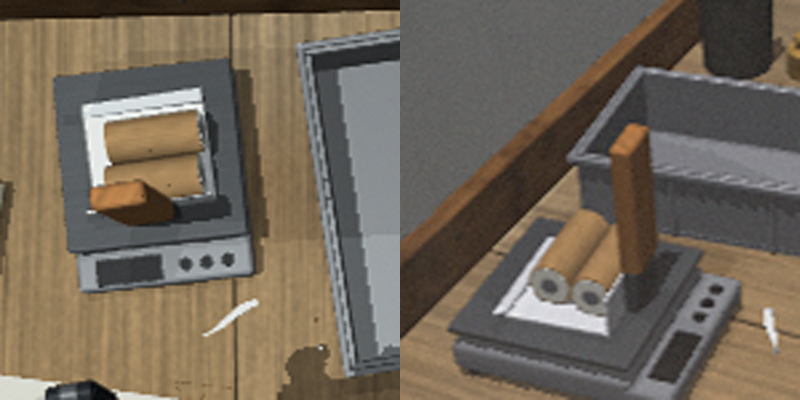

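View pics/t15.png

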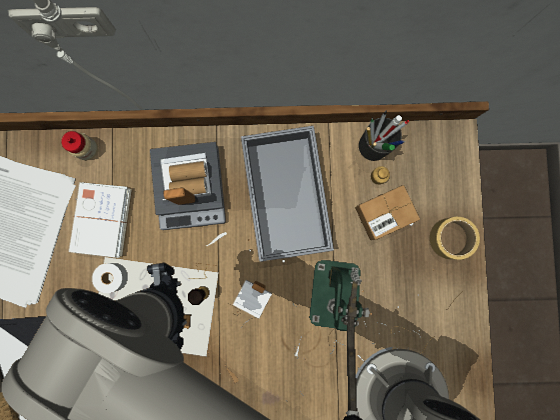

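Run:
```python
from h import *
c=eyes.read_camera('top');k=150/400
T=lambda u,v,z:onz(c,130+(u+.5)*k-.5,120+(v+.5)*k-.5,z)
l=(T(82,105,49)+T(201,87,49))/2
p=np.mean([T(*q,48) for q in[(55,76),(232,60),(250,232),(70,252)]],0)
y=np.radians(7.4);o=l-50*np.array([np.cos(y),np.sin(y),0]);print(l,o,p,o-p)
s=sensors.get_obs();print(s['joint_vel'],s['time_s']);ticket.job_done()
```

```text
[548.38425274 472.2223671   49.        ] [498.80069462 465.78258727  49.        ] [498.90435926 464.24850197  48.        ] [-0.10366465  1.5340853   1.        ]
[ 0.3996302   0.26976479  0.21178275 -0.40155045 -0.11722328  0.09046705
 -0.22390984] 20.425
the job is handed in; nothing more can be done
```

I finished the task and handed it in at 20.4 s of the 51 s allowed; no verdict was reported. I took the larger scoop off the scale by its handle and ran its lip along the tote floor to the far wall. Both tubes rolled over the crest into the pocket. I then lifted them out, set the scoop on the plate and let go.

**Last checks:**
- **Scoop position:** in the top view, the scoop's origin is about 1.5 mm from the plate's centre (limit 35 mm). I judged it level by eye in the pictures and did not measure the angle.
- **Tubes:** both lie side by side between the crest and the back plate.
- **Arm:** it is well clear of everything, with almost no force on the wrist.
- **Bystanders:** the parcel, brass weight and pen pot look unmoved in the final picture; I did not measure them.

**What failed or disagreed:**
- **Refused move:** the first move call was rejected because its rows lacked keys. Nothing moved.
- **Cameras:** the two views disagreed by about 8 mm in x and 7 mm in y around the scale. I relied mainly on the top view, adjusted slightly towards the side view. If the side view is right, the error is still well within 35 mm.
- **Backstop:** as far as the pictures show, only the far end wall stopped the tubes. I did not see them reach the left wall of the corner.

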